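# Cradle the long round blank

## Task

Pick up the long round wooden blank from the carving bench and lay it in the V-shaped cradle, lying along the groove and centred end to end over the cradle, so that it cannot roll away. Set it down rather than dropping it, and leave the short round blank and the square blank where they lie.

Things in the scene. Friction and masses are not known exactly. Their poses are not given: they have to be found in the camera images.
- long_blank: The long round blank: a plain pale wooden cylinder, diameter 44 mm, length 180 mm, about 160 g, lying loose on the bench; it rolls when pushed sideways. Origin at its centre (22 mm above the bench); x runs along its length, y and z turn as it rolls.
- short_blank: Bystander: a plain pale wooden cylinder, diameter 44 mm, length 100 mm, lying loose on the bench; it rolls when pushed. Origin at its centre, x along its length.
- square_blank: Bystander: a plain pale square wooden bar, 180 x 44 x 44 mm, lying loose on the bench. Origin at its centre, x along its length.
- cradle_seat (a point): Fixed wooden V cradle: base 140 x 100 x 14 mm with two 90 degree V supports, 22 mm thick along the groove, middles 50 mm either side of centre (78 mm free between them for fingers). V bottom 45 mm, arm tips 84 mm above the bench, 79 mm wide at the top. This point: where a seated blank's centre lies, mid-cradle, 76 mm above the bench; x along the groove (level, either way), y across, z up.
There are look-alikes about, which are no part of the job. What is shaped like the long_blank but turquoise is not meant.

How it is judged (in metres and radians):
At the end, for the whole second after the job is handed in: The long round blank lies at rest in both V supports of the cradle: its centre within 20 mm of the cradle's middle along the groove and within 10 mm of the seat across it and in height, its length within 10 degrees of the groove (x of long_blank in the frame of cradle_seat between -0.02 and 0.02 m and y of long_blank in the frame of cradle_seat between -0.01 and 0.01 m and z of long_blank in the frame of cradle_seat between -0.01 and 0.01 m and angle between the x axis of long_blank and the x axis of cradle_seat, either way round below 0.175 rad and linear speed of long_blank below 0.03 m/s); the robot touches nothing.
It fails at once if the short round blank is moved by more than 30 mm (distance of short_blank from where it was at the start of the episode above 0.03 m).
It fails at once if the square blank is moved by more than 30 mm (distance of square_blank from where it was at the start of the episode above 0.03 m).
It fails at once if the long blank falls or rolls freely, not held by the gripper, faster than 0.6 m/s (a drop of about 18 mm) (contact force between the fingers and long_blank below 0.1 N and linear speed of long_blank above 0.6 m/s).
It also fails if it takes over 43 s, if anything falls off the work surface, if the arm or the gripper's body presses on something with over 40 N, if the wrist force passes 120 N, or if a joint passes its speed limit or range.

## Robot

A 7-joint arm with a two-finger parallel gripper is mounted at the origin on the work surface. World frame = base frame: x ahead of the robot, y to its left, z up, the work surface at z = 0. Lengths are in m, angles in degrees, forces in N, time in s.
With the tool pointing down it reaches from about 0.35 to 0.9 m from the base axis. Payload 8.1 kg.
Tool frame: the origin (TCP) lies midway between the tips of the shut fingers; the grasp point (between the pads) lies 19 mm behind it (arm.grip_point_offset is the distance from the TCP to the grasp point, in m); y points along the fingers, z is the direction in which the jaws open and shut, and the axes are right-handed (so a half turn about y gives the same grasp; the last joint's range is limited). The gripper opens to 85 mm and grips with 20 to 120 N. Pads are 22 mm wide; open, the fingers measure 114 mm over their backs; the gripper's body (76 mm by 85 mm) begins 54 mm behind the grasp point. The pads swing forward as they close: fully open they stand 13 mm farther back than shut.
Start: joints at [57.662, 24.895, 1.432, 90.138, -0.665, 64.973, -4.303], TCP at [0.278, -0.56, 0.231] pointing down, gripper open.
Joint ranges: [-149.89, 149.89], [-25.12, 119.58], [-72.63, 75.52], [4.76, 147.25], [-75.54, 255.54], [6.69, 114.76], [-157.13, 157.13]. Speed limits (degrees/s): [127.2, 127.2, 172.46, 172.46, 180, 180, 180].

## Interface

Orientations are given as [roll, pitch, yaw] about the fixed x, y, z axes, in that order (R = Rz(yaw) Ry(pitch) Rx(roll)).
In Python, from workcell import arm gives the robot as it stands.
- The arm moves only by the tool jog_arm, never from a script. Its argument "commands" is a list of rows, each an object of numbers: "x", "y", "z": the shift along the tool's x, y, z in m; "turn": the turn about the tool's y in degrees; "jaw": the finger opening in m, from 0 to 0.0854. A call has 1 to 5 rows; each row shifts and turns the commanded pose from where the row before left it, along the tool's axes as they then stand; what a row does not reach is not made up. A row lasts 1/12 s, in which the tool goes at most 41.7 mm and 7.16 degrees, less where a joint would pass 70% of its speed; a pose out of reach is approached as far as the arm can. A call with a gripper value outside its range is refused whole. The fingers move at their own pace and stop on an object; "newtons" is the grip in N (left out, the last holds). Time passes only in rows, so rows that do not move let the fingers close. It gives the time, the measured TCP pose, the force and the opening at its end, in the units of the state.
- arm.observe(): the state, without advancing time (a new reading comes with each control period).
- arm.grab_frame(name): name is "scene" or "top" or "wrist"; returns a dict with "image" (420x560x3 uint8, red, green, blue), "camera_matrix" (3x3 intrinsics, pixels), "view" (4x4, takes a point from world to camera coordinates); the wrist camera has in their place "mount" (4x4, takes a point from camera to tool coordinates, whose origin is the TCP and whose axes are the tool frame's). Camera axes: x right, y down, z forward; pixel columns grow to the right and rows downward; lengths in m; the calibration is good to about 2 mm. A picture is of the moment at which its call begins: read the wrist's pose just before it. There is no depth.
- arm.sign_off(): hands the job in, once; it reports no verdict.
The state is a dict: "time_s": time; "joint_pos": joint angles; "joint_vel": joint speeds; "tau": joint torques, N m; "tool_pos": TCP position; "tcp_rot": TCP orientation; "wrist_force": force on the tool from outside, world axes, zero at the start; "wrist_torque": the same for the moment, N m; "gripper_width": finger opening in m.
Only numpy, scipy, OpenCV 4.12 (cv2) and the standard library are available. Lean on these libraries where they do the work, as an engineer would, in place of code of your own. Each camera call takes 0.05 s, during which the arm holds its last target.

## Working session

There is one attempt and no reset: what is moved stays moved. The work goes in short steps, Python scripts to look and compute and a tool call to move; the robot and the scene stay as the last step left them, time stands still between calls to the robot, and variables do not carry over. Pictures are saved under pics/ and viewed, and the job is handed in when it is done.

Besides the shell and the picture viewer there is one more tool, called after "Emit:" by a JSON object that holds its "fn" and its "kwargs", one argument or row to a line. jog_arm: Moves the arm, as the interface text tells. Its arguments: {"type":"object","properties":{"commands":{"type":"array","items":{"type":"object","properties":{"x":{"type":"number"},"y":{"type":"number"},"z":{"type":"number"},"turn":{"type":"number"},"jaw":{"type":"number"}}}},"newtons":{"type":"number"}},"required":["commands"]}

```bash
mkdir -p pics
python3 - <<'E'
from workcell import arm
import cv2,pickle
print(arm.observe(), arm.grip_point_offset)
for n in ("scene","top"):
    f=arm.grab_frame(n); cv2.imwrite(f"pics/{n}0.png",f["image"][:,:,::-1]); pickle.dump(f,open(f"{n}0.pkl","wb"))
    print(n,f["camera_matrix"],f["view"])
E
```

```text
{'time_s': 0.0, 'joint_pos': array([57.66329632, 24.93601022,  1.42967925, 90.18744787, -0.66349626,
       64.97447901, -4.3038271 ]), 'joint_vel': array([ 0.00034046,  0.06452295,  0.02164445, -0.00768963,  0.01033648,
       -0.01454494,  0.06059305]), 'tau': array([-4.00624767e-04, -6.70474863e+01,  1.02459613e+00, -3.16206515e+01,
        1.54204544e-02,  1.27490581e-02,  5.67014433e-05]), 'tool_pos': array([ 0.27819817, -0.55911502,  0.2305417 ]), 'tcp_rot': array([-9.00892331e+01, -8.66599396e-03, -1.53545193e+02]), 'wrist_force': array([0.53256824, 0.23754171, 0.17965169]), 'wrist_torque': array([-0.02096761, -0.01637225, -0.00923516]), 'gripper_width': 0.08550686433376127} 0.0187
scene [[468.20696267   0.         279.64479951]
 [  0.         468.20696267 208.51365953]
 [  0.           0.           1.        ]] [[ 0.7450658   0.66698849 -0.00181914 -0.21828315]
 [ 0.56695728 -0.63475692 -0.52501723 -0.24075852]
 [-0.35133517  0.39014101 -0.85108965  1.68315504]
 [ 0.          0.          0.          1.        ]]
top [[421.26646586   0.         279.88384927]
 [  0.         421.26646586 211.5479248 ]
 [  0.           0.           1.        ]] [[-0.01327436 -0.99986231 -0.00995715 -0.09063056]
 [-0.99207733  0.01441382 -0.1247991   0.42508431]
 [ 0.12492544  0.00822163 -0.99213207  1.42841486]
 [ 0.          0.          0.          1.        ]]
```

View pics/scene0.png

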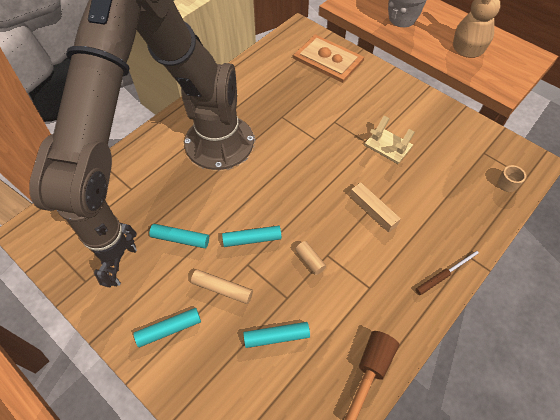

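View pics/top0.png

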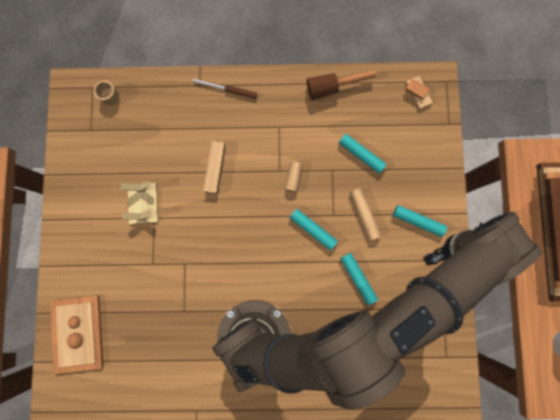

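The top view shows the pale long blank at about (365,214) and the cradle at about (141,203). The short blank is at (293,177), the square one at (214,167), and four turquoise decoys lie around. I'll enlarge these areas to measure them.

Run:
```python
import cv2,pickle,numpy as np
t=pickle.load(open("top0.pkl","rb"))["image"][:,:,::-1]; s=pickle.load(open("scene0.pkl","rb"))["image"][:,:,::-1]
a=cv2.resize(t[170:230,105:175],None,fx=5.5,fy=5.5,interpolation=2)
b=cv2.resize(s[105:170,355:425],None,fx=5.5,fy=5.5,interpolation=2)
H=max(a.shape[0],b.shape[0])
pad=lambda i:cv2.copyMakeBorder(i,0,H-i.shape[0],0,0,0)
cv2.imwrite("pics/cr.png",np.hstack([pad(a),pad(b)]))
a=cv2.resize(t[180:250,330:400],None,fx=5.5,fy=5.5,interpolation=2)
b=cv2.resize(s[255:315,180:260],None,fx=4.5,fy=4.5,interpolation=2)
H=max(a.shape[0],b.shape[0])
cv2.imwrite("pics/bl.png",np.hstack([pad(a),pad(b)]))
```

```text
(no output)
```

View pics/cr.png

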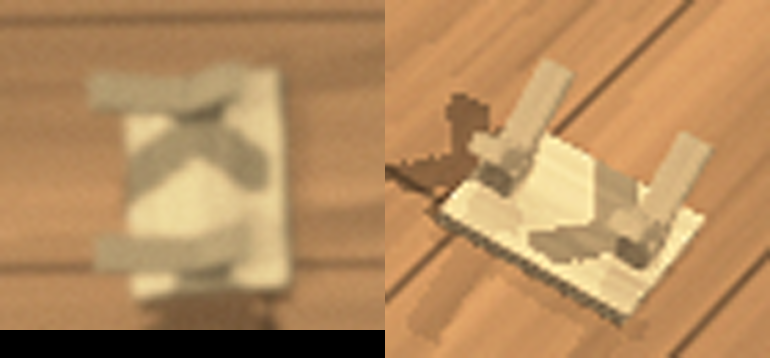

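View pics/bl.png

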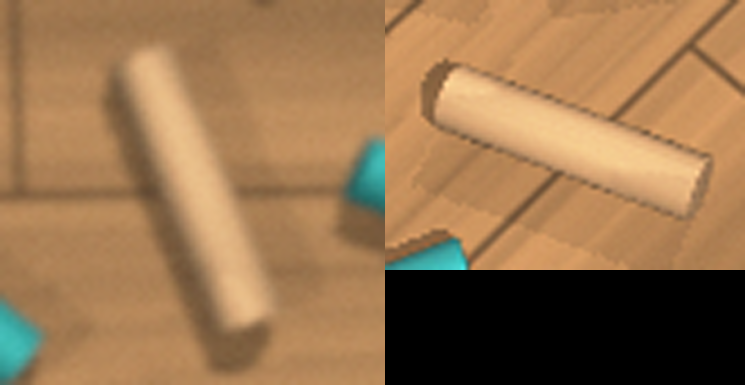

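```bash
cat > h.py <<'E'
import numpy as np,pickle,cv2
from scipy.optimize import least_squares
def proj(f,P):
    P=np.atleast_2d(P); C=P@f["view"][:3,:3].T+f["view"][:3,3]; q=C@f["camera_matrix"].T; return q[:,:2]/q[:,2:]
def Rz(a): c,s=np.cos(a),np.sin(a); return np.array([[c,-s,0],[s,c,0],[0,0,1]])
def mom(poly):
    m=cv2.moments(np.float32(poly).reshape(-1,1,2)); 
    return np.array([m['m10']/m['m00'],m['m01']/m['m00']]),.5*np.arctan2(2*m['mu11'],m['mu20']-m['mu02'])
th=np.linspace(0,2*np.pi,40)
CYL=np.array([[s*.09,.022*np.cos(a),.022*np.sin(a)] for s in(-1,1) for a in th])
def cylsil(f,x,y,yaw,z=.022):
    return cv2.convexHull(np.float32(proj(f,CYL@Rz(yaw).T+[x,y,z])))[:,0]
E
python3 - <<'E'
from h import *
T=pickle.load(open("top0.pkl","rb"));S=pickle.load(open("scene0.pkl","rb"))
A=np.array
tp=A([(122,65),(168,46),(272,312),(222,330)])/5.5+[330,180]-.4
sp=(A([(455,62),(435,75),(422,112),(432,122),(690,218),(711,158)])-[385,0])/4.5+[180,255]-.4
def r(p,use=(0,1)):
    o=[]
    for i,(f,q) in enumerate(((T,tp),(S,sp))):
        if i in use:
            c,a=mom(q);c2,a2=mom(cylsil(f,*p)); d=np.angle(np.exp(2j*(a-a2)))/2
            o+=[*(c-c2),20*d]
    return A(o)
for use in((0,1),(0,),(1,)):
    s=least_squares(r,[.39,-.3,-.3],args=(use,),diff_step=1e-4); print(use,s.x,np.degrees(s.x[2]),s.fun)
# cradle
tc=[((.07,-.05,.014),(280,70)),((-.07,-.05,.014),(290,287))]
tc+=[((-.07,.05,.014),(133,295))]
sc=[((-.07,.05,.014),(440,208)),((-.07,-.05,.014),(628,312)),((.07,-.05,.014),(705,215))]
def rc(p,use=(0,1),full=False):
    o=[]
    for i,(f,L,of,o2) in enumerate(((T,tc,0,(105,170)),(S,sc,385,(355,105)))):
        if i in use:
            q=(A([b for a,b in L])-[of,0])/5.5+o2-.4
            P=A([a for a,b in L])@Rz(p[2]).T+[p[0],p[1],0]
            o.append((proj(f,P)-q).ravel())
    return np.concatenate(o)
for use in((0,1),(0,),(1,)):
    s=least_squares(rc,[.39,.3,0],args=(use,)); print(use,s.x,np.degrees(s.x[2]),s.fun.round(2))
E
```

```text
(0, 1) [ 0.40833291 -0.38978509  0.3446405 ] 19.74644595488752 [ 0.41376505 -0.86647622  0.34322262 -0.29987998 -0.81431605 -0.32224461]
(0,) [ 0.41124153 -0.39135611  0.3271528 ] 18.744474527521188 [ 5.17323201e-07 -3.11247589e-07  1.75005614e-06]
(1,) [ 0.40592456 -0.38857773  0.36042907] 20.651064811226995 [-5.32957981e-06  2.75144470e-06 -1.65696156e-06]
(0, 1) [0.47313065 0.40096561 0.62110545] 35.58672109051921 [-16.98  -6.35   3.51 -14.19   8.38   1.26   8.46 -12.26 -25.86  -9.5
   0.55  11.54]
(0,) [0.46331119 0.38513334 0.05937079] 3.4016955607868224 [ 0.29 -0.2  -0.1  -0.23 -0.19  0.42]
(1,) [0.47232892 0.39872783 1.54457647] 88.49771303605037 [ 4.35  3.98 -6.76  0.58  2.59 -4.62]
```

Run:
```python
from h import *
A=np.array
T=pickle.load(open("top0.pkl","rb"));S=pickle.load(open("scene0.pkl","rb"))
tc=[((.07,-.05,.014),(280,70)),((-.07,-.05,.014),(290,287)),((-.07,.05,.014),(133,295))]
sc=[((-.07,-.05,.014),(440,208)),((.07,-.05,.014),(628,312)),((.07,.05,.014),(705,215))]
def rc(p,use=(0,1)):
    o=[]
    for i,(f,L,of,o2) in enumerate(((T,tc,0,(105,170)),(S,sc,385,(355,105)))):
        if i in use:
            q=(A([b for a,b in L])-[of,0])/5.5+o2-.4
            P=A([a for a,b in L])@Rz(p[2]).T+[p[0],p[1],0]
            o.append((proj(f,P)-q).ravel())
    return np.concatenate(o)
for use in((0,1),(0,),(1,)):
    s=least_squares(rc,[.46,.39,0],args=(use,)); print(use,s.x,np.degrees(s.x[2]),s.fun.round(2))
from workcell import arm
o=arm.observe();from scipy.spatial.transform import Rotation as R
print(R.from_euler('xyz',o['tcp_rot'],degrees=True).as_matrix().round(3),o['time_s'])
```

```text
(0, 1) [0.46346707 0.38697499 0.07271793] 4.166430352956125 [-0.51 -0.4  -0.36 -0.47 -0.44  0.56 -0.64  0.25 -0.36  0.57 -0.07  0.33]
(0,) [0.46331119 0.38513334 0.05937079] 3.4016955692964674 [ 0.29 -0.2  -0.1  -0.23 -0.19  0.42]
(1,) [0.46336116 0.38918599 0.0759258 ] 4.350228027660889 [-0.29 -0.07  0.05  0.15  0.24 -0.11]
[[-0.895 -0.001  0.445]
 [-0.445  0.001 -0.895]
 [ 0.    -1.    -0.001]] 0.1
```

Emit:
{"fn": "jog_arm", "kwargs": {
  "commands": [
    {"x":-0.032,"z":-0.0155,"jaw":0.085},
    {"x":-0.032,"z":-0.0155},
    {"x":-0.032,"z":-0.0155},
    {"x":-0.032,"z":-0.0155},
    {"x":-0.032,"z":-0.0155}
  ],
  "newtons": 40
}}

```text
invalid input at $.commands[0]: expected keys x, y, z, turn, jaw
```

Emit:
{"fn": "jog_arm", "kwargs": {
  "commands": [
    {"x":-0.032,"z":-0.0155},
    {"turn":6.5},
    {"y":0.02},
    {"y":0.01},
    {}
  ]
}}

```text
invalid input at $.commands[0]: expected keys x, y, z, turn, jaw
```

Run:
```python
from workcell import arm
import cv2,pickle
o=arm.observe();print(o['tool_pos'],o['tcp_rot'],o['time_s'],o['wrist_force'])
f=arm.grab_frame("wrist"); f['o']=o;cv2.imwrite("pics/w1.png",f["image"][:,:,::-1]); pickle.dump(f,open("w1.pkl","wb"))
print(f["camera_matrix"],f["mount"])
```

```text
[ 0.27821872 -0.55916308  0.23063442] [-9.00787527e+01 -6.78221863e-03 -1.53547398e+02] 0.1 [ 0.26457098 -0.11767383 -0.64423419]
[[345.08470914   0.         277.91713014]
 [  0.         345.08470914 209.45004348]
 [  0.           0.           1.        ]] [[ 2.55431293e-04  9.52610032e-01  3.04194120e-01 -7.81020478e-02]
 [ 6.42347407e-04 -3.04194223e-01  9.52609816e-01 -1.42215983e-01]
 [ 9.99999761e-01 -4.79280527e-05 -6.89607307e-04  4.26042663e-04]
 [ 0.00000000e+00  0.00000000e+00  0.00000000e+00  1.00000000e+00]]
```

View pics/w1.png

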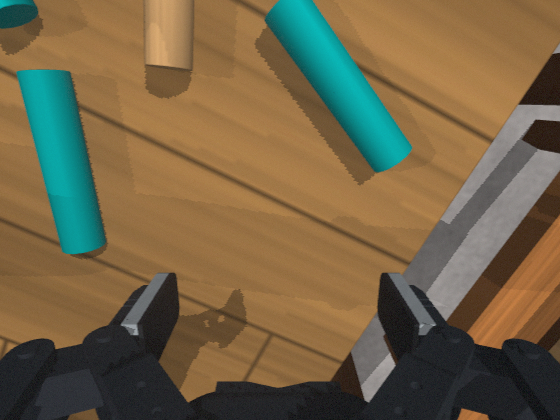

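The arm has not moved, because every row needs all five keys. From the start pose, the wrist view shows the long blank's end at (168,70) with turquoise decoys on either side.

Emit:
{"fn": "jog_arm", "kwargs": {
  "commands": [
    {"x":-0.032,"y":0,"z":-0.0155,"turn":0,"jaw":0.085},
    {"x":-0.032,"y":0,"z":-0.0155,"turn":0,"jaw":0.085},
    {"x":-0.032,"y":0,"z":-0.0155,"turn":0,"jaw":0.085},
    {"x":-0.032,"y":0,"z":-0.0155,"turn":0,"jaw":0.085},
    {"x":-0.032,"y":0,"z":-0.0155,"turn":0,"jaw":0.085}
  ],
  "newtons": 40
}}

```text
time_s: 0.57
tool_pos: [0.3878, -0.4174, 0.2311]
tcp_rot: [-90.0, -0.0, -153.6]
wrist_force: [1.0, -0.6, 0.3]
gripper_width: 0.0853
```

Emit:
{"fn": "jog_arm", "kwargs": {
  "commands": [
    {"x":-0.032,"y":0,"z":-0.0155,"turn":0,"jaw":0.085},
    {"x":0,"y":0,"z":0,"turn":6.5,"jaw":0.085},
    {"x":0,"y":0.03,"z":0,"turn":0,"jaw":0.085},
    {"x":0,"y":0,"z":0,"turn":0,"jaw":0.085}
  ]
}}

```text
time_s: 0.9
tool_pos: [0.4077, -0.3885, 0.1976]
tcp_rot: [-90.3, -0.2, -160.0]
wrist_force: [-1.2, 0.4, -1.2]
gripper_width: 0.0851
```

Run:
```python
from workcell import arm
import cv2,pickle
o=arm.observe();print(o['tool_pos'],o['tcp_rot'],o['time_s'],o['wrist_force'])
f=arm.grab_frame("wrist"); f['o']=o;cv2.imwrite("pics/w2.png",f["image"][:,:,::-1]); pickle.dump(f,open("w2.pkl","wb"))
```

```text
[ 0.40767553 -0.38854454  0.19757318] [ -90.27948706   -0.17352713 -159.95016958] 0.9 [-1.22800817  0.39715448 -1.22445994]
```

View pics/w2.png

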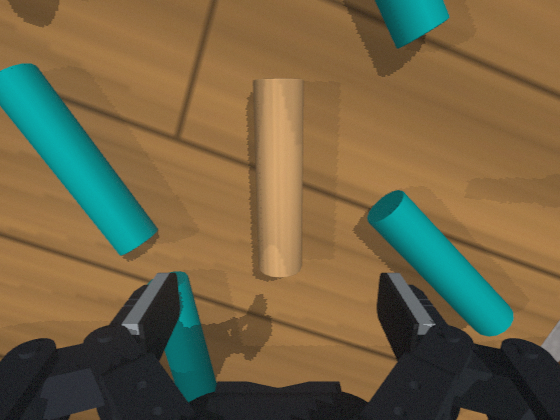

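The blank now lies straight ahead between the fingers: far end at row 79, near end at row 276, columns 253–303. I'll refine the fit from this view.

```bash
cat >> h.py <<'E'
from scipy.spatial.transform import Rotation as Ro
def wview(f):
    M=np.eye(4);M[:3,:3]=Ro.from_euler('xyz',f['o']['tcp_rot'],degrees=True).as_matrix();M[:3,3]=f['o']['tool_pos']
    f['view']=np.linalg.inv(M@f['mount']);return f
E
python3 - <<'E'
from h import *
A=np.array
W=wview(pickle.load(open("w2.pkl","rb")))
q=A([(253.5,79),(303,79),(301,268),(292,275),(279,277),(266,275),(258.5,268)])
def r(p):
    c,a=mom(q);c2,a2=mom(cylsil(W,*p)); return A([*(c-c2),100*np.angle(np.exp(2j*(a-a2)))/2])
s=least_squares(r,[.408,-.39,.35],diff_step=1e-4);print(s.x,np.degrees(s.x[2]),s.fun)
h=cylsil(W,*s.x);print(h.min(0),h.max(0),q.min(0),q.max(0))
R=Ro.from_euler('xyz',W['o']['tcp_rot'],degrees=True).as_matrix()
print("tool-frame offset",R.T@(A([s.x[0],s.x[1],.022])-W['o']['tool_pos']))
E
```

```text
[ 0.41149681 -0.3875272   0.35854713] 20.543237217651885 [-1.92660224e-06 -6.16973182e-07 -1.78509396e-06]
[252.68445   77.917915] [303.77417 277.9726 ] [253.5  79. ] [303. 277.]
tool-frame offset [-0.0044702   0.17555662  0.00121077]
```

Emit:
{"fn": "jog_arm", "kwargs": {
  "commands": [
    {"x":-0.004,"y":0.04,"z":0.001,"turn":0,"jaw":0.085},
    {"x":0,"y":0.04,"z":0,"turn":0,"jaw":0.085},
    {"x":0,"y":0.04,"z":0,"turn":0,"jaw":0.085},
    {"x":0,"y":0.02,"z":0,"turn":0,"jaw":0.085},
    {"x":0,"y":0,"z":0,"turn":0,"jaw":0.085}
  ]
}}

```text
time_s: 1.37
tool_pos: [0.4102, -0.3891, 0.0576]
tcp_rot: [-90.4, -0.2, -160.1]
wrist_force: [-0.8, 0.8, -0.3]
gripper_width: 0.0851
```

Emit:
{"fn": "jog_arm", "kwargs": {
  "commands": [
    {"x":0,"y":0.02,"z":0,"turn":0,"jaw":0.085},
    {"x":0,"y":0,"z":0,"turn":0,"jaw":0.085},
    {"x":0,"y":0,"z":0,"turn":0,"jaw":0.085}
  ]
}}

```text
time_s: 1.62
tool_pos: [0.4131, -0.391, 0.0426]
tcp_rot: [-90.0, -0.0, -160.1]
wrist_force: [0.5, 0.2, 0.5]
gripper_width: 0.0848
```

Run:
```python
from workcell import arm
import cv2,pickle
o=arm.observe();print(o['tool_pos'],o['tcp_rot'],o['time_s'])
f=arm.grab_frame("wrist"); f['o']=o;cv2.imwrite("pics/w3.png",f["image"][:,:,::-1]); pickle.dump(f,open("w3.pkl","wb"))
from h import *
W=wview(f);h=cylsil(W,.4111,-.3878,.356);im=f["image"][:,:,::-1].copy()
cv2.polylines(im,[np.int32(h)],True,(0,0,255));cv2.imwrite("pics/w3o.png",im)
```

```text
[ 0.41313892 -0.39095049  0.04257308] [-8.99884728e+01 -7.42685744e-04 -1.60063562e+02] 1.6167
```

View pics/w3o.png

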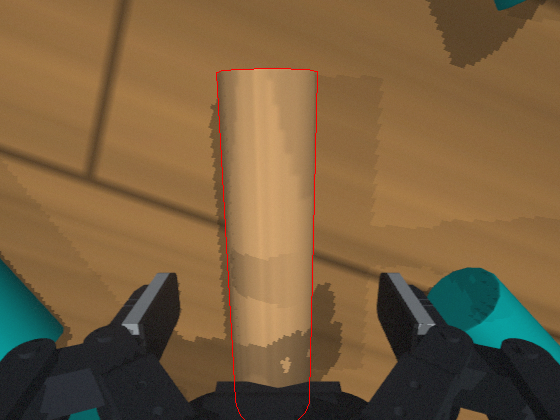

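The red outline of the fitted model matches the blank, which sits about 3 mm left of the finger centre. The decoy at (465,300) is outside the right finger. I'll correct the offset and descend.

Emit:
{"fn": "jog_arm", "kwargs": {
  "commands": [
    {"x":0.001,"y":0,"z":-0.0035,"turn":-0.3,"jaw":0.085},
    {"x":0,"y":0.02,"z":0,"turn":0,"jaw":0.085},
    {"x":0,"y":0.015,"z":0,"turn":0,"jaw":0.085},
    {"x":0,"y":0.005,"z":0,"turn":0,"jaw":0.085},
    {"x":0,"y":0,"z":0,"turn":0,"jaw":0.085}
  ]
}}

```text
time_s: 2.08
tool_pos: [0.4105, -0.3871, 0.0013]
tcp_rot: [-90.0, -0.0, -159.7]
wrist_force: [-0.0, 0.1, 0.5]
gripper_width: 0.0851
```

Emit:
{"fn": "jog_arm", "kwargs": {
  "commands": [
    {"x":0,"y":0,"z":0,"turn":0,"jaw":0.06},
    {"x":0,"y":0,"z":0,"turn":0,"jaw":0.06},
    {"x":0,"y":0,"z":0,"turn":0,"jaw":0.055},
    {"x":0,"y":0,"z":0,"turn":0,"jaw":0.05}
  ]
}}

```text
time_s: 2.42
tool_pos: [0.4113, -0.3877, 0.0021]
tcp_rot: [-89.9, 0.0, -159.7]
wrist_force: [0.9, 0.0, 0.0]
gripper_width: 0.05
```

Emit:
{"fn": "jog_arm", "kwargs": {
  "commands": [
    {"x":0,"y":0,"z":0,"turn":0,"jaw":0.045},
    {"x":0,"y":0,"z":0,"turn":0,"jaw":0.035},
    {"x":0,"y":0,"z":0,"turn":0,"jaw":0.03},
    {"x":0,"y":0,"z":0,"turn":0,"jaw":0.03},
    {"x":0,"y":0,"z":0,"turn":0,"jaw":0.03}
  ]
}}

```text
time_s: 2.83
tool_pos: [0.4111, -0.3876, 0.002]
tcp_rot: [-90.0, 0.0, -159.7]
wrist_force: [-1.1, 0.7, 5.7]
gripper_width: 0.0431
```

Emit:
{"fn": "jog_arm", "kwargs": {
  "commands": [
    {"x":0,"y":-0.01,"z":0,"turn":0,"jaw":0.03},
    {"x":0,"y":-0.03,"z":0,"turn":0,"jaw":0.03},
    {"x":0,"y":-0.04,"z":0,"turn":0,"jaw":0.03},
    {"x":0,"y":-0.04,"z":0,"turn":0,"jaw":0.03},
    {"x":0,"y":-0.03,"z":0,"turn":0,"jaw":0.03}
  ]
}}

```text
time_s: 3.25
tool_pos: [0.4111, -0.3876, 0.1549]
tcp_rot: [-89.9, 0.1, -159.7]
wrist_force: [1.4, -1.0, -2.0]
gripper_width: 0.0429
```

Emit:
{"fn": "jog_arm", "kwargs": {
  "commands": [
    {"x":0,"y":-0.03,"z":0,"turn":0,"jaw":0.03},
    {"x":0,"y":0,"z":0,"turn":5.4,"jaw":0.03},
    {"x":0,"y":0,"z":0,"turn":5.4,"jaw":0.03},
    {"x":0,"y":0,"z":0,"turn":5.4,"jaw":0.03},
    {"x":0,"y":0,"z":0,"turn":0,"jaw":0.03}
  ]
}}

```text
time_s: 3.67
tool_pos: [0.4107, -0.3871, 0.182]
tcp_rot: [-90.0, 0.0, -176.2]
wrist_force: [0.7, 0.4, -2.5]
gripper_width: 0.0429
```

Run:
```python
from workcell import arm
import cv2,pickle
o=arm.observe();print(o['tool_pos'],o['tcp_rot'],o['time_s'],o['wrist_force'],o['joint_pos'])
f=arm.grab_frame("wrist"); f['o']=o;cv2.imwrite("pics/w4.png",f["image"][:,:,::-1]); pickle.dump(f,open("w4.pkl","wb"))
```

```text
[ 0.41069745 -0.3871111   0.18200352] [-8.99934136e+01  1.20148169e-02 -1.76195678e+02] 3.6667 [ 0.66957838  0.39610838 -2.4575434 ] [ 36.32715147  21.92862537   2.09433283 102.50854643  -0.95195411
  55.56644373 -47.38746559]
```

View pics/w4.png

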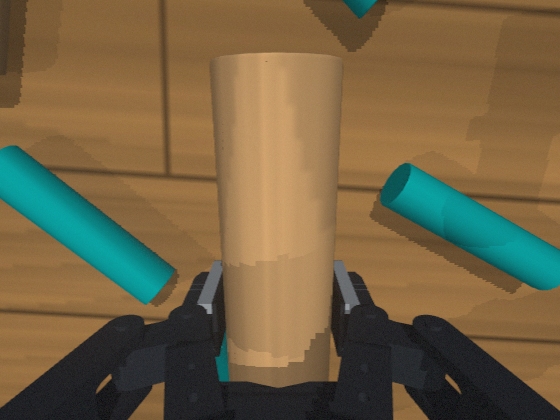

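```bash
cat > ft.py <<'E'
from h import *
def fit(W,q):
    # tool-frame view
    V={'camera_matrix':W['camera_matrix'],'view':np.linalg.inv(W['mount'])}
    def pts(p):
        x,y,z,yaw,pit=p
        R=Ro.from_euler('yz',[yaw,pit]).as_matrix()
        return cv2.convexHull(np.float32(proj(V,CYL@R.T+[x,y,z])))
    def r(p):
        h=pts(p); return [cv2.pointPolygonTest(h,tuple(map(float,a)),True) for a in q]
    s=least_squares(r,[0,-.019,0,0,0],diff_step=1e-4,x_scale=[.01,.01,.01,.05,.05]);return s.x,s.fun,pts(s.x)
E
python3 - <<'E'
from ft import *
W=pickle.load(open("w4.pkl","rb"))
q=[(211,60),(211.5,75),(343,60),(341.5,75),(228,55),(250,53),(277,52.5),(305,53),(325,55),(216,150),(339,150),(221,240),(335,240),(229,365),(331,365)]
x,f,h=fit(W,q);print(x.round(4),np.round(f,1))
im=W["image"][:,:,::-1].copy();cv2.polylines(im,[np.int32(h)],True,(0,0,255));cv2.imwrite("pics/w4o.png",im)
E
```

```text
[-0.0002 -0.0178  0.0007 -0.0101 -0.0222] [-0.3  0.3 -0.5  0.4 -0.5 -0.3  0.2  0.2  0.5  0.2 -0.  -0.3  0.4  0.1
 -0.5]
```

View pics/w4o.png

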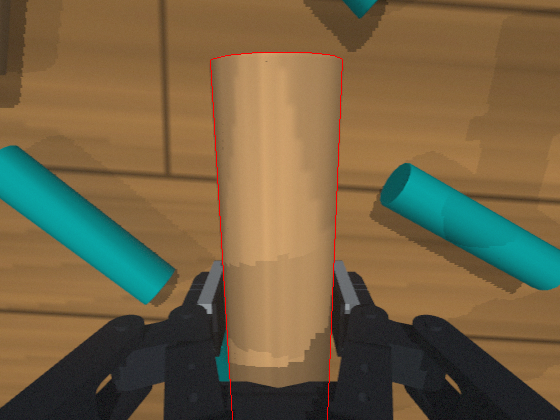

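Emit:
{"fn": "jog_arm", "kwargs": {
  "commands": [
    {"x":-0.003,"y":0,"z":-0.02,"turn":0,"jaw":0.03},
    {"x":-0.006,"y":0,"z":-0.036,"turn":0,"jaw":0.03},
    {"x":-0.006,"y":0,"z":-0.036,"turn":0,"jaw":0.03},
    {"x":-0.006,"y":0,"z":-0.036,"turn":0,"jaw":0.03},
    {"x":-0.006,"y":0,"z":-0.036,"turn":0,"jaw":0.03}
  ]
}}

```text
time_s: 4.13
tool_pos: [0.4258, -0.2203, 0.1814]
tcp_rot: [-90.0, -0.0, -175.7]
wrist_force: [1.3, 0.1, -2.3]
gripper_width: 0.043
```

Emit:
{"fn": "jog_arm", "kwargs": {
  "commands": [
    {"x":-0.006,"y":0,"z":-0.036,"turn":0,"jaw":0.03},
    {"x":-0.006,"y":0,"z":-0.036,"turn":0,"jaw":0.03},
    {"x":-0.006,"y":0,"z":-0.036,"turn":0,"jaw":0.03},
    {"x":-0.006,"y":0,"z":-0.036,"turn":0,"jaw":0.03},
    {"x":-0.006,"y":0,"z":-0.036,"turn":0,"jaw":0.03}
  ]
}}

```text
time_s: 4.55
tool_pos: [0.4431, -0.0386, 0.1816]
tcp_rot: [-90.0, 0.0, -175.7]
wrist_force: [1.5, 0.1, -2.3]
gripper_width: 0.0427
```

Emit:
{"fn": "jog_arm", "kwargs": {
  "commands": [
    {"x":-0.006,"y":0,"z":-0.036,"turn":0,"jaw":0.03},
    {"x":-0.006,"y":0,"z":-0.036,"turn":0,"jaw":0.03},
    {"x":-0.006,"y":0,"z":-0.036,"turn":0,"jaw":0.03},
    {"x":-0.006,"y":0,"z":-0.036,"turn":0,"jaw":0.03},
    {"x":-0.006,"y":0,"z":-0.036,"turn":0,"jaw":0.03}
  ]
}}

```text
time_s: 4.97
tool_pos: [0.4603, 0.1431, 0.1816]
tcp_rot: [-90.0, 0.0, -175.7]
wrist_force: [1.4, -0.9, -2.0]
gripper_width: 0.0428
```

Emit:
{"fn": "jog_arm", "kwargs": {
  "commands": [
    {"x":-0.006,"y":0,"z":-0.036,"turn":0,"jaw":0.03},
    {"x":-0.003,"y":0,"z":-0.02,"turn":0,"jaw":0.03},
    {"x":0,"y":0,"z":0,"turn":0,"jaw":0.03},
    {"x":0,"y":0,"z":0,"turn":0,"jaw":0.03},
    {"x":0,"y":0,"z":0,"turn":0,"jaw":0.03}
  ]
}}

```text
time_s: 5.38
tool_pos: [0.4655, 0.197, 0.1811]
tcp_rot: [-89.9, -0.0, -175.9]
wrist_force: [-0.5, -0.1, -2.2]
gripper_width: 0.043
```

Run:
```python
from workcell import arm
import cv2,pickle
o=arm.observe();print(o['tool_pos'],o['tcp_rot'],o['time_s'],o['wrist_force'],o['joint_pos'])
f=arm.grab_frame("wrist"); f['o']=o;cv2.imwrite("pics/w5.png",f["image"][:,:,::-1]); pickle.dump(f,open("w5.pkl","wb"))
from h import *
im=f["image"][:,:,::-1].copy();W=wview(f)
B=np.array([[a,b,.014] for a,b in((-.07,-.05),(.07,-.05),(.07,.05),(-.07,.05))])
c=np.array([[s*.05+t*.011,v*.0395,.084] for s in(-1,1) for v in(-1,1) for t in(-1,1)])
tr=lambda P:proj(W,P@Rz(.0727).T+[.4634,.387,0])
cv2.polylines(im,[np.int32(tr(B))],True,(0,0,255))
for p in tr(c): cv2.circle(im,tuple(np.int32(p)),2,(255,0,0),-1)
cv2.imwrite("pics/w5o.png",im);print(tr(B).round(1).tolist())
```

```text
[0.46545316 0.19696216 0.1811224 ] [-8.99416415e+01 -3.68766132e-02 -1.75854195e+02] 5.3833 [-0.46346919 -0.0658512  -2.2399539 ] [ -17.1296646    17.89923034  -14.96327556  109.31281433    5.70505958
   53.55372701 -120.65436541]
[[134.3, 246.2], [113.3, 94.8], [-4.3, 94.9], [31.6, 246.3]]
```

View pics/w5o.png

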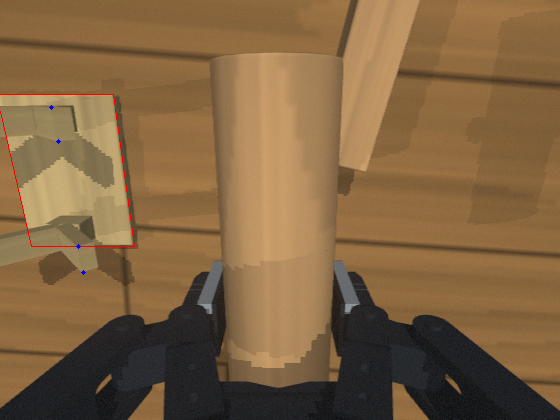

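Run:
```python
import cv2
im=cv2.imread("pics/w5.png")[80:300,0:180];cv2.imwrite("pics/z5.png",cv2.resize(im,None,fx=2.7,fy=2.7,interpolation=0))
```

```text
(no output)
```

View pics/z5.png

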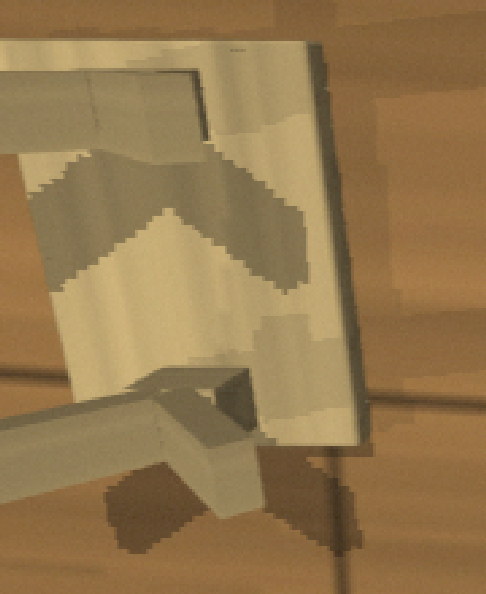

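The near V's inner tip is at (76,246) and the base corner at (133,245). Both agree with my cradle fit to about 1 mm. Next I move over the cradle.

Emit:
{"fn": "jog_arm", "kwargs": {
  "commands": [
    {"x":-0.0023,"y":0,"z":-0.038,"turn":0,"jaw":0.03},
    {"x":-0.0023,"y":0,"z":-0.038,"turn":0,"jaw":0.03},
    {"x":-0.0023,"y":0,"z":-0.038,"turn":0,"jaw":0.03},
    {"x":-0.0023,"y":0,"z":-0.038,"turn":0,"jaw":0.03},
    {"x":-0.0022,"y":0,"z":-0.039,"turn":0,"jaw":0.03}
  ]
}}

```text
time_s: 5.85
tool_pos: [0.4643, 0.3889, 0.1814]
tcp_rot: [-89.9, 0.0, -176.1]
wrist_force: [0.9, -0.8, -1.5]
gripper_width: 0.0427
```

Emit:
{"fn": "jog_arm", "kwargs": {
  "commands": [
    {"x":0,"y":0.03,"z":0,"turn":0,"jaw":0.03},
    {"x":0,"y":0.02,"z":0,"turn":0,"jaw":0.03},
    {"x":0,"y":0,"z":0,"turn":0,"jaw":0.03},
    {"x":0,"y":0,"z":0,"turn":0,"jaw":0.03}
  ]
}}

```text
time_s: 6.18
tool_pos: [0.4637, 0.3872, 0.1306]
tcp_rot: [-89.9, -0.1, -176.0]
wrist_force: [0.4, -0.3, -1.5]
gripper_width: 0.0428
```

Run:
```python
from workcell import arm
import cv2,pickle
import numpy as np
o=arm.observe();print(o['tool_pos'],o['tcp_rot'],o['time_s'],o['wrist_force'],o['joint_pos'])
f=arm.grab_frame("wrist"); f['o']=o;pickle.dump(f,open("w6.pkl","wb"))
g=arm.grab_frame("scene")["image"][70:190,320:460]
w=cv2.resize(f["image"],None,fx=.8,fy=.8)
g=cv2.resize(g,(350,300));g=cv2.copyMakeBorder(g,0,36,0,0,0)
cv2.imwrite("pics/w6.png",np.hstack([w,g])[:,:,::-1])
```

```text
[0.46369692 0.38716762 0.13062278] [-8.98568212e+01 -1.04628461e-01 -1.76017604e+02] 6.1833 [ 0.35439387 -0.33563689 -1.45790375] [ -33.9954496    29.72560455  -15.76712543   98.65307947    9.73427543
   53.13403841 -139.6898602 ]
```

View pics/w6.png

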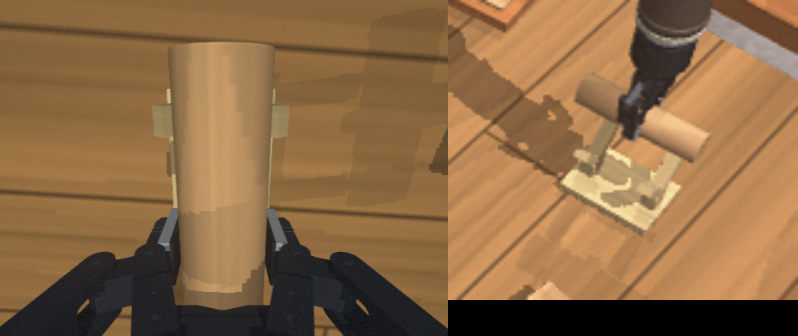

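The V tips show symmetrically on both sides of the blank, at columns 154 and 288 with the blank's centre at about 222. The alignment is good, so I'll lower it.

Emit:
{"fn": "jog_arm", "kwargs": {
  "commands": [
    {"x":0,"y":0.025,"z":0,"turn":0,"jaw":0.03},
    {"x":0,"y":0.02,"z":0,"turn":0,"jaw":0.03},
    {"x":0,"y":0.01,"z":0,"turn":0,"jaw":0.03},
    {"x":0,"y":0.005,"z":0,"turn":0,"jaw":0.03},
    {"x":0,"y":0,"z":0,"turn":0,"jaw":0.03}
  ]
}}

```text
time_s: 6.7
tool_pos: [0.4638, 0.3889, 0.0714]
tcp_rot: [-90.0, -0.0, -176.0]
wrist_force: [-0.4, -1.0, -2.1]
gripper_width: 0.043
```

Emit:
{"fn": "jog_arm", "kwargs": {
  "commands": [
    {"x":0,"y":0.004,"z":0,"turn":0,"jaw":0.03},
    {"x":0,"y":0.003,"z":0,"turn":0,"jaw":0.03},
    {"x":0,"y":0.002,"z":0,"turn":0,"jaw":0.03},
    {"x":0,"y":0,"z":0,"turn":0,"jaw":0.03},
    {"x":0,"y":0,"z":0,"turn":0,"jaw":0.03}
  ]
}}

```text
time_s: 7.12
tool_pos: [0.4636, 0.3894, 0.0625]
tcp_rot: [-90.0, 0.0, -175.9]
wrist_force: [0.2, -0.3, -1.7]
gripper_width: 0.0432
```

Emit:
{"fn": "jog_arm", "kwargs": {
  "commands": [
    {"x":0,"y":0.002,"z":0.001,"turn":0,"jaw":0.03},
    {"x":0,"y":0.001,"z":0,"turn":0,"jaw":0.03},
    {"x":0,"y":0,"z":0,"turn":0,"jaw":0.03},
    {"x":0,"y":0,"z":0,"turn":0,"jaw":0.03}
  ]
}}

```text
time_s: 7.45
tool_pos: [0.4635, 0.3882, 0.0592]
tcp_rot: [-90.0, -0.0, -176.0]
wrist_force: [-1.2, 0.1, -2.9]
gripper_width: 0.043
```

Emit:
{"fn": "jog_arm", "kwargs": {
  "commands": [
    {"x":0,"y":0.001,"z":0,"turn":0,"jaw":0.03},
    {"x":0,"y":0.001,"z":0,"turn":0,"jaw":0.03},
    {"x":0,"y":0,"z":0,"turn":0,"jaw":0.03},
    {"x":0,"y":0,"z":0,"turn":0,"jaw":0.03}
  ]
}}

```text
time_s: 7.78
tool_pos: [0.4635, 0.3883, 0.0572]
tcp_rot: [-90.0, -0.0, -175.9]
wrist_force: [0.7, -0.9, -2.2]
gripper_width: 0.0428
```

No contact yet, so I continue in 1 mm steps.

Emit:
{"fn": "jog_arm", "kwargs": {
  "commands": [
    {"x":0,"y":0.001,"z":0,"turn":0,"jaw":0.03},
    {"x":0,"y":0,"z":0,"turn":0,"jaw":0.03},
    {"x":0,"y":0,"z":0,"turn":0,"jaw":0.03}
  ]
}}

```text
time_s: 8.03
tool_pos: [0.4637, 0.3884, 0.0566]
tcp_rot: [-90.0, 0.0, -176.0]
wrist_force: [-0.3, -0.5, 1.6]
gripper_width: 0.0427
```

Emit:
{"fn": "jog_arm", "kwargs": {
  "commands": [
    {"x":0,"y":0.001,"z":0,"turn":0,"jaw":0.03},
    {"x":0,"y":0,"z":0,"turn":0,"jaw":0.03},
    {"x":0,"y":0,"z":0,"turn":0,"jaw":0.03}
  ]
}}

```text
time_s: 8.28
tool_pos: [0.4636, 0.3886, 0.0563]
tcp_rot: [-90.0, 0.0, -176.0]
wrist_force: [-3.1, -2.1, 10.1]
gripper_width: 0.0426
```

Contact: the vertical force rose to +10 N and the TCP stopped at 56 mm, which matches the expected seat height. I'll check the picture, then open.

Run:
```python
from workcell import arm
import cv2,numpy as np
f=arm.grab_frame("wrist")
g=arm.grab_frame("scene")["image"][70:190,320:460]
w=cv2.resize(f["image"],None,fx=.8,fy=.8)
g=cv2.resize(g,(350,300));g=cv2.copyMakeBorder(g,0,36,0,0,0)
cv2.imwrite("pics/w7.png",np.hstack([w,g])[:,:,::-1])
```

```text
(no output)
```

View pics/w7.png

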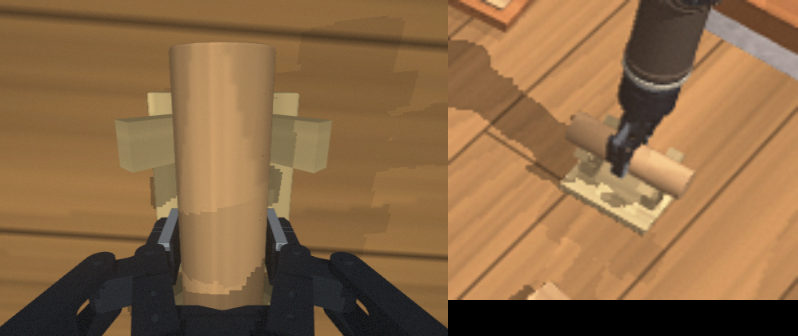

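The blank is seated in the V: the tips show at columns 116 and 330, symmetric about the blank's centre at 223. Now I'll release slowly. The V tips are well outside the gripper fingers, so opening is clear.

Emit:
{"fn": "jog_arm", "kwargs": {
  "commands": [
    {"x":0,"y":-0.0005,"z":0,"turn":0,"jaw":0.043},
    {"x":0,"y":0,"z":0,"turn":0,"jaw":0.046},
    {"x":0,"y":0,"z":0,"turn":0,"jaw":0.052},
    {"x":0,"y":0,"z":0,"turn":0,"jaw":0.06},
    {"x":0,"y":0,"z":0,"turn":0,"jaw":0.07}
  ]
}}

```text
time_s: 8.8
tool_pos: [0.4635, 0.3882, 0.0556]
tcp_rot: [-90.0, -0.0, -175.9]
wrist_force: [-0.9, -0.3, 0.3]
gripper_width: 0.0695
```

Emit:
{"fn": "jog_arm", "kwargs": {
  "commands": [
    {"x":0,"y":0,"z":0,"turn":0,"jaw":0.085},
    {"x":0,"y":0,"z":0,"turn":0,"jaw":0.085},
    {"x":0,"y":0,"z":0,"turn":0,"jaw":0.085},
    {"x":0,"y":0,"z":0,"turn":0,"jaw":0.085}
  ]
}}

```text
time_s: 9.13
tool_pos: [0.4636, 0.3883, 0.0558]
tcp_rot: [-90.0, -0.0, -175.9]
wrist_force: [0.8, -0.2, 0.4]
gripper_width: 0.0848
```

Emit:
{"fn": "jog_arm", "kwargs": {
  "commands": [
    {"x":0,"y":-0.01,"z":0,"turn":0,"jaw":0.085},
    {"x":0,"y":-0.02,"z":0,"turn":0,"jaw":0.085},
    {"x":0,"y":-0.03,"z":0,"turn":0,"jaw":0.085},
    {"x":0,"y":-0.04,"z":0,"turn":0,"jaw":0.085},
    {"x":0,"y":-0.04,"z":0,"turn":0,"jaw":0.085}
  ]
}}

```text
time_s: 9.55
tool_pos: [0.4629, 0.3878, 0.1976]
tcp_rot: [-90.0, -0.1, -175.9]
wrist_force: [2.1, 0.8, -0.3]
gripper_width: 0.0847
```

Emit:
{"fn": "jog_arm", "kwargs": {
  "commands": [
    {"x":0,"y":0,"z":0,"turn":0,"jaw":0.085},
    {"x":0,"y":0,"z":0,"turn":0,"jaw":0.085},
    {"x":0,"y":0,"z":0,"turn":0,"jaw":0.085}
  ]
}}

```text
time_s: 9.8
tool_pos: [0.4635, 0.3882, 0.1963]
tcp_rot: [-90.0, 0.0, -175.9]
wrist_force: [-0.2, -0.3, 0.3]
gripper_width: 0.0848
```

Run:
```python
from workcell import arm
from h import *
o=arm.observe();print(o['tool_pos'],o['time_s'],o['wrist_force'])
f=arm.grab_frame("wrist");f['o']=o;s=arm.grab_frame("scene")
W=wview(f);im=f["image"][:,:,::-1].copy()
cv2.polylines(im,[np.int32(cylsil(W,.4634,.388,.0727,.076))],True,(0,0,255))
sc=s["image"][:,:,::-1].copy();g=cv2.resize(sc[70:190,320:460],(350,300),interpolation=2)
h=(cylsil(s,.4634,.388,.0727,.076)-[320,70])*2.5;cv2.polylines(g,[np.int32(h)],True,(0,0,255))
w=cv2.resize(im,None,fx=.8,fy=.8);g=cv2.copyMakeBorder(g,0,36,0,0,0)
cv2.imwrite("pics/w8.png",np.hstack([w,g]));cv2.imwrite("pics/s8.png",sc)
```

```text
[0.46349281 0.38815036 0.19631123] 9.8 [-0.17790006 -0.26944996  0.30656214]
```

View pics/w8.png

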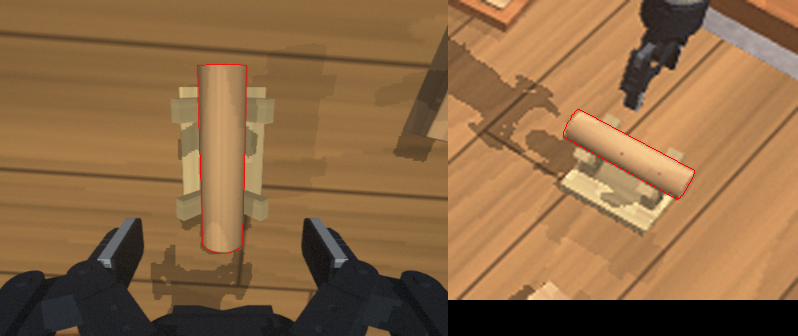

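View pics/s8.png

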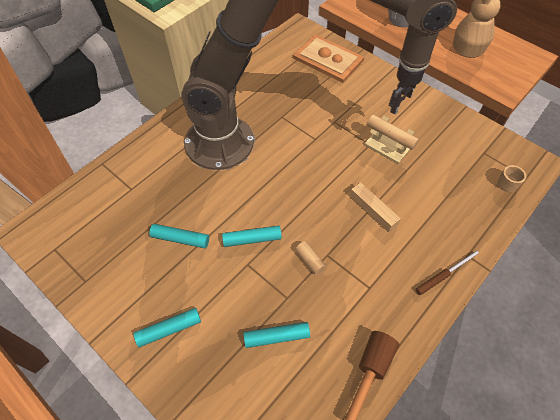

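The blank lies in both V supports and matches the predicted seat outline in both cameras. The bystanders at (308,257) and (375,205) have not moved, and the gripper is clear.

```bash
python3 -c "
from workcell import arm
print(arm.sign_off())"
```

```text
the job is handed in; nothing more can be done
None
```

The long round blank is lying in the V cradle along the groove, and I handed the job in at about 10 s of the 43 s allowed. I gripped it mid-length at 40 N and lowered it until it touched the supports. The wrist force then peaked at about 10 N, so I released slowly and backed the gripper off 14 cm.

**Last checks:** In the wrist and scene views the blank's outline matched a blank drawn at the seat position I had measured. By eye that is within a few mm, with the blank centred and parallel to the groove. The short and square blanks look unmoved, and the wrist force was back near zero. I did not re-measure the blank's position with numbers after release.

**What disagreed:**
- My first two move calls were refused because each row needs all five values; nothing moved.
- The top and scene cameras differed by about 6 mm on the blank's position and about 4 mm on the cradle's. The wrist camera view settled both.

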